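# Unload the drilling jig

### The arm

A 7-joint arm with a two-finger parallel gripper is mounted at the origin on the work surface. World frame = base frame: x ahead of the robot, y to its left, z up, the work surface at z = 0. Lengths are in m, angles in degrees, forces in N, time in s.
With the tool pointing down it reaches from about 0.425 to 0.875 m from the base axis. Payload 4.7 kg.
Tool frame: the origin (TCP) lies between the finger pads; the fingertips stand 19 mm ahead of it and the grasp point (between the pads) is the TCP; x points along the fingers, z is the direction in which the jaws open and shut, and the axes are right-handed (so a half turn about x gives the same grasp; the last joint's range is limited). The gripper opens to 87 mm and grips with 3 to 60 N. Pads are 19 mm wide; open, the fingers measure 117 mm over their backs; the gripper's body (75 mm by 190 mm) begins 51 mm behind the grasp point.
Start: joints at [77.527, 18.392, -4.016, 83.108, 1.295, 78.541, -3.26], TCP at [0.149, -0.633, 0.242] pointing down, gripper open.
Joint ranges: [-163.93, 163.93], [-17.29, 119.83], [-79.2, 71.16], [3.27, 140.29], [-89.18, 269.18], [5.43, 117.66], [-154.24, 154.24]. Speed limits (degrees/s): [147.25, 147.25, 180, 180, 180, 180, 180].

### API

Orientations are given as [roll, pitch, yaw] about the fixed x, y, z axes, in that order (R = Rz(yaw) Ry(pitch) Rx(roll)).
In Python, from cell import monitor, read_camera, camera_model, env, regions_of gives the robot as it stands. The module is installed in compiled form; this text tells all that it offers.
- The arm moves only by the tool step_arm, never from a script. Its argument "deltas" is a list of rows, each a list of 5 numbers: the gripper's target within -1 to 1 (fully open at 1, half-way at 0, shut at -1), then the shift along the tool's x, y, z in m, then the turn about the tool's x in degrees. A call has 1 to 12 rows; each row is the pose to reach, as a shift and turn from the pose commanded when the call began, along the tool's axes at that moment; what a row does not reach only later rows make up. A row lasts 1/8 s, in which the tool goes at most 62.5 mm and 10.7 degrees, less where a joint would pass 70% of its speed; a pose out of reach is approached as far as the arm can. A call with a gripper value outside its range is refused whole. The fingers move at their own pace and stop on an object; "newtons" is the grip in N (left out, the last holds). Time passes only in rows, so rows that repeat a pose let the fingers close. It gives the time, the measured TCP pose, the force and the opening at its end, in the units of the state.
- monitor.get_obs(): the state, without advancing time (a new reading comes with each control period).
- read_camera(name): name is "scene" or "side" or "wrist"; returns (picture, depth): 420x560x3 uint8, red, green, blue; 420x560 float32, m along the optical axis (not along the pixel's ray), 0 where there is no reading.
- camera_model(name): a dict with "fx", "fy", "cx", "cy" (pixels), "k1" (the pictures are not rectified: a ray, as slopes to the right and down, at radius r is drawn at 1 + k1 r^2 times it, then the intrinsics apply), "xyz" and "attitude" of the camera in the world. Camera axes: x right, y down, z forward; pixel columns grow to the right and rows downward; lengths in m; the calibration is good to about 2 mm. A picture is of the moment at which its call begins: read the wrist's pose just before it. camera_model takes no time and is no camera call; for the wrist camera it gives the pose at the moment of the call.
- env.sign_off(): hands the job in, once; it reports no verdict.
Trained networks look in the newest picture that a camera, given by its name, has taken for a name from the list of things; names that differ only in an ending like _2 or _b are one class to them, and where a whole thing is asked for, a point or a joint stands for the part that bears it (a point fixed in the world has none). Each returns a list of dicts, best first, with "p" (0 to 1); they miss things now and then, are a little off and sometimes report something else, mostly with a low value. They report only what shows in the picture. A call takes as long as a camera call.
- regions_of(camera, thing): "pixels" (420x560 bool, what is visible of it) and "pixel" ([column, row] in pixels, amid what is visible of it).
The state is a dict: "time_s": time; "qpos": joint angles; "joint_velocities": joint speeds; "effort": joint torques, N m; "tool_pos": TCP position; "tool_rot": TCP orientation; "force": force on the tool from outside, world axes, zero at the start; "wrist_torque": the same for the moment, N m; "grip_width": finger opening in m.
Only numpy, scipy, OpenCV 4.12 (cv2) and the standard library are available. Lean on these libraries where they do the work, as an engineer would, in place of code of your own. Each camera call takes 0.05 s, during which the arm holds its last target. There are 200 camera calls.

### The job

Unload the drilling jig: pull the leaning spring plunger out by its T-handle, turn it until it drops into its rest recess and stays out by itself, and let go. Then slide the forked keeper fully open to its stop, lift the turned workpiece out of its pocket by its stem and set it down gently, upright, in the parts tray. Leave the plunger parked out and the keeper open, and do not disturb the bottle, the spanner or the loose bush.

Things in the scene. Friction and masses are not known exactly. Their poses are not given: they have to be found in the camera images.
- jig: Fixed drilling jig: steel base plate 200 x 210 mm (jig x -115 to 85, y -95 to 115), grey nest block (84 x 196 mm, top 50 mm above the bench); nearest the robot a grey bracket carries the leaning plunger. Origin on the bench, z up; at zero yaw x points away from the robot, y to its left; yaw varies by 0.3 rad either way. The keeper slides along its +y. Jig and tray may change sides from run to run.
- pocket (a point): Centre of the mouth of the round pocket in the nest block: 42 mm wide, 20 mm deep, its floor 30 mm above the bench. Axes as the jig's (pocket at jig x 30, y -45 mm).
- collar (a point): Centre of the crowned rim of the plunger's steel collar (34 mm wide). z points outward along the plunger's axis, which leans 25 degrees from vertical towards the jig's -x (the robot). The cross pin lies in the rim's deep slot (along the point's y) while home; the rest recess, 2.5 mm deep, lies a quarter turn from that slot.
- plunger (a joint): How far the spring plunger is pulled out along its leaning axis, m: 0 = home, pin locking the keeper; 0.024 = limit. The spring pushes home with 5 N at 0, 10 N at the limit. Pulled 0.0175 or more, the cross pin clears the collar's rim and the handle can be turned. Let go over the rest recess it drops back to 0.015 and stays, pin clear of the keeper; short of the recess it springs home or hangs on the rim.
- tee (a joint): Turn of the T-handle about the plunger's axis, rad: within about 0.05 of 0 at the start (bar along the jig's y), positive counter-clockwise seen from its outer end, free to turn to 1.75 either way once pulled out. The rest recess is centred at 1.57 on both sides; the cross pin drops in at any turn from 1.2 (about 70 degrees) to 1.75, either way.
- handle_top (a point): Middle of the outer (top) face of the black T-handle's bar: 44 mm long, 12 mm thick, 18 mm deep (along the plunger's axis). z points outward along the plunger's axis, y along the bar, x across its thickness. Behind the bar is an 8 mm stem; with the plunger home the bar's underside is 7 mm from the collar's rim, so fingertips may reach 3 mm past the underside.
- keeper (a joint): Slide of the forked steel keeper plate along the jig's +y, m: 0 = closed, its fork over the workpiece's flange; 0.065 = fully open, against its stop. Locked by the plunger's pin until that is out. It drags with about 1.5 N and stays where it is left.
- keeper_knob (a point): Top centre of the keeper's upright round black knob, 18 mm in diameter. It stands 36 mm above the keeper's plate (grip: upper 30 mm); the plate's upper face is 60 mm above the bench. Axes as the jig's. While closed it is 60 mm from the workpiece's stem, towards the jig's +y.
- workpiece: Loose turned brass workpiece, about 240 g: flange 40 mm in diameter, 20 mm thick, with a round stem 14 mm in diameter and 47 mm long on it (67 mm overall). Origin at the centre of its underside, z up along the stem. It starts sunk in the pocket, 1 mm clear all round, flange flush with the nest: only the stem can be gripped. The stem stands 37 mm above the keeper's plate, in its fork.
- tray: Fixed grey open parts tray, 170 x 150 mm outside (its x, y), 30 mm high, walls and floor 4 mm thick. Origin at the centre of its underside, on the bench; z up. Its yaw varies by 0.4 rad either way.
- spray_bottle: Bystander: blue bottle with white cap, 66 mm in diameter, 190 mm high, standing beyond the jig and tray. Origin at the centre of its underside.
- spanner: Bystander: spanner 150 mm long, lying on the bench between jig and tray. Origin at its middle.
- bush: Bystander: short brass bush, 42 mm outside, 26 mm bore, 30 mm high, standing on the bench on the robot's side of the work. Origin at the centre of its underside.

How it is judged:
By the outcome, as a careful person would: the job done as asked, in the order asked, and still so for the second after the job is handed in, with the robot touching nothing.
It also fails if it takes over 70 s, if anything falls off the work surface, if the arm or the gripper's body presses on something with over 40 N, if the wrist force passes 120 N, or if a joint passes its speed limit or range.

## Working session

There is one attempt and no reset: what is moved stays moved. The work goes in short steps, Python scripts to look and compute and a tool call to move; the robot and the scene stay as the last step left them, time stands still between calls to the robot, and variables do not carry over. Pictures are saved under pics/ and viewed, about 8 in all and at most 12, crops included, and the job is handed in when it is done.

Besides the shell and the picture viewer there is one more tool, called after "Request:" by a JSON object that holds its "fn" and its "kwargs", one argument or row to a line. step_arm: Moves the arm, as the interface text tells. Its arguments: {"type":"object","properties":{"deltas":{"type":"array"},"newtons":{"type":"number"}},"required":["deltas"]}

```bash
mkdir -p pics; ls
cat > h.py <<'E'
import numpy as np, cv2
from scipy.spatial.transform import Rotation as R
from cell import monitor, read_camera, camera_model, env, regions_of
np.set_printoptions(precision=4,suppress=True)
def cam(m):
    a=m["attitude"]; a=np.array(a,float)
    Rm=a if a.shape==(3,3) else R.from_euler('xyz',a,degrees=True).as_matrix()
    return Rm,np.array(m["xyz"],float)
def cloud(m,depth):
    h,w=depth.shape; u,v=np.meshgrid(np.arange(w),np.arange(h))
    K=np.array([[m["fx"],0,m["cx"]],[0,m["fy"],m["cy"]],[0,0,1]],float)
    # k1 model: distorted = ray*(1+k1 r^2)
    p=cv2.undistortPoints(np.stack([u.ravel(),v.ravel()],1).astype(float)[:,None],K,np.array([m["k1"],0,0,0,0.]))[:,0]
    d=depth.ravel(); c=np.c_[p[:,0]*d,p[:,1]*d,d]
    Rm,t=cam(m); return (c@Rm.T+t).reshape(h,w,3)
def proj(m,P):
    Rm,t=cam(m); c=(np.atleast_2d(P)-t)@Rm; s=c[:,:2]/c[:,2:]; s=s*(1+m["k1"]*(s**2).sum(1,keepdims=True))
    return s*[m["fx"],m["fy"]]+[m["cx"],m["cy"]]
def save(n,im): cv2.imwrite(f"pics/{n}.png",im[:,:,::-1])
E
cat > a.py <<'E'
from h import *
ms={}
for c in ["scene","side"]:
    m=camera_model(c); im,d=read_camera(c); save(c+"0",im); P=cloud(m,d); np.savez(c+"0.npz",im=im,P=P,d=d)
    print(c,m)
    for t in ["jig","tray","handle_top","keeper_knob","workpiece","spray_bottle","spanner","bush","collar"]:
        for r in regions_of(c,t)[:2]:
            q=P[r["pixels"]&(d>0)]
            if len(q): print(c,t,round(r["p"],2),r["pixel"],len(q),"med",np.median(q,0),"lo",np.percentile(q,3,0),"hi",np.percentile(q,97,0))
o=monitor.get_obs(); print(o)
E
python3 a.py; python3 -c "
import cv2,numpy as np
a=cv2.imread('pics/scene0.png');b=cv2.imread('pics/side0.png')
cv2.imwrite('pics/both0.png',cv2.resize(np.vstack([a,b]),None,fx=.71,fy=.71))"
```

```text
pics
scene {'fx': 506.6328622400454, 'fy': 506.6328622400454, 'cx': 274.46761421965493, 'cy': 199.56270675313277, 'k1': 0.05069364546415141, 'xyz': array([ 1.131 , -0.1778,  0.7936]), 'attitude': array([-140.1943,   -0.8577,   76.004 ])}
scene jig 0.87 [413.7, 216.8] 10424 med [0.6404 0.2141 0.0478] lo [0.519  0.1382 0.0025] hi [0.7109 0.3375 0.1126]
scene tray 0.73 [169.6, 253.5] 7296 med [ 0.578  -0.2277  0.0038] lo [ 0.4943 -0.2965  0.0006] hi [ 0.665  -0.1529  0.0294]
scene handle_top 0.78 [381.8, 159.9] 241 med [0.5517 0.1734 0.1302] lo [0.542  0.1544 0.1205] hi [0.5572 0.1954 0.1363]
scene keeper_knob 0.67 [414.7, 219.9] 2366 med [0.6506 0.2054 0.059 ] lo [0.5757 0.1616 0.0502] hi [0.6941 0.2656 0.093 ]
scene workpiece 0.56 [407.9, 231.8] 238 med [0.6654 0.188  0.0636] lo [0.6539 0.1736 0.0473] hi [0.6699 0.2052 0.097 ]
scene spray_bottle 0.83 [298.8, 291.1] 2839 med [ 0.7646 -0.0389  0.1189] lo [ 0.7363 -0.0635  0.0117] hi [ 0.7789 -0.0078  0.1895]
scene spray_bottle 0.69 [412.5, 221.6] 10199 med [0.6414 0.2144 0.048 ] lo [0.5224 0.1398 0.006 ] hi [0.7105 0.3371 0.1115]
scene 
[... 1827 characters left out ...]
 0.2598 0.0321] lo [0.5124 0.1605 0.0058] hi [0.6896 0.3483 0.1009]
side collar 0.46 [179.4, 254.4] 186 med [0.6626 0.1965 0.0728] lo [0.6574 0.1565 0.0481] hi [0.7091 0.2012 0.0971]
{'time_s': 1.0, 'qpos': array([77.5255, 18.3909, -4.0159, 83.1072,  1.2952, 78.5428, -3.2599]), 'joint_velocities': array([ 0.0143,  0.0382, -0.0469, -0.0467, -0.0283, -0.0401,  0.0367]), 'effort': array([ -0.0001, -49.1117,  -0.4034, -31.2779,  -0.0637,   0.0337,
         0.    ]), 'tool_pos': array([ 0.1493, -0.6326,  0.2416]), 'tool_rot': array([ -35.2233,   89.9947, -111.9401]), 'force': array([-0.1118,  0.2007, -0.0707]), 'wrist_torque': array([-0.01  ,  0.0374, -0.0315]), 'grip_width': 0.08705971507385908}
```

View pics/scene0.png

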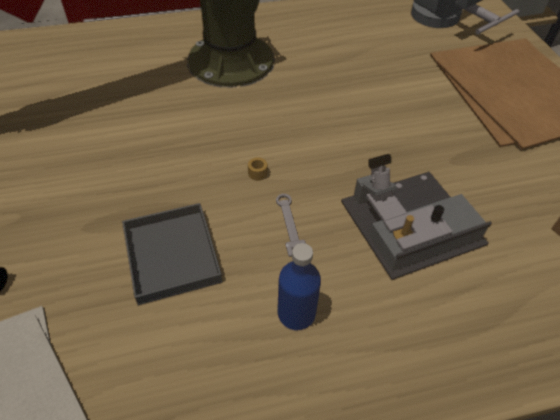

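```bash
cat > b.py <<'E'
from h import *
for c in ["scene","side"]:
    z=np.load(c+"0.npz"); P=z["P"]; d=z["d"]
    Q=P[d>0].reshape(-1,3)
    s=(abs(Q[:,0]-.61)<.16)&(abs(Q[:,1]-.24)<.17)
    Q=Q[s]
    for nm,lo,hi in [("all",.004,.2),("nest",.046,.054),("plate",.057,.063),("handle",.115,.16),("knobstem",.072,.1)]:
        q=Q[(Q[:,2]>lo)&(Q[:,2]<hi)][:,:2]
        (cx,cy),wh,a=cv2.minAreaRect((q*1000).astype(np.float32)); print(c,nm,len(q),round(cx),round(cy),np.round(wh),round(a,1))
    q=Q[(Q[:,2]>.072)&(Q[:,2]<.1)&(Q[:,0]>.61)]
    _,l,ct=cv2.kmeans(q[:,:2].astype(np.float32),2,None,(3,50,1e-6),5,cv2.KMEANS_PP_CENTERS)
    print("clusters",ct,[q[l[:,0]==k].ptp(0) if hasattr(q,'ptp') else np.ptp(q[l[:,0]==k],0) for k in (0,1)])
    r=regions_of(c,"tray")[0]; q=P[r["pixels"]&(d>0)]; q=q[q[:,2]>.024][:,:2]; print("tray rim",len(q),cv2.minAreaRect((q*1000).astype(np.float32)))
o=monitor.get_obs(); T=R.from_euler('xyz',o["tool_rot"],degrees=True).as_matrix(); print(T)
m=camera_model("wrist"); Rm,t=cam(m); print("wristcam in tool: axes\n",T.T@Rm,"pos",T.T@(t-o["tool_pos"]), m["fx"])
E
python3 b.py
```

```text
scene all 10291 622 227 [277. 268.] 84.2
scene nest 1875 609 241 [183. 199.] 7.9
scene plate 2237 614 248 [187. 196.] 3.8
scene handle 271 557 175 [34. 42.] 1.4
scene knobstem 573 608 205 [136.  76.] 19.1
clusters [[0.6573 0.2499]
 [0.6654 0.1908]] [array([0.0174, 0.0174, 0.025 ]), array([0.0154, 0.0163, 0.0269])]
tray rim 869 ((577.9395751953125, -224.70449829101562), (174.30184936523438, 150.5750732421875), 3.8540170192718506)
side all 10473 618 253 [220. 235.] 8.7
side nest 1809 608 243 [180. 201.] 6.0
side plate 1506 609 244 [186. 193.] 8.0
side handle 191 556 179 [31. 45.] 6.1
side knobstem 559 605 209 [134.  77.] 15.8
clusters [[0.6622 0.1964]
 [0.6511 0.256 ]] [array([0.0169, 0.0159, 0.0263]), array([0.0185, 0.0176, 0.0257])]
tray rim 476 ((577.9305419921875, -223.26116943359375), (172.294677734375, 156.34585571289062), 4.576761722564697)
[[-0.0001  0.9732  0.2298]
 [-0.0001  0.2298 -0.9732]
 [-1.     -0.0001  0.0001]]
wristcam in tool: axes
 [[ 0.0002 -0.2513  0.9679]
 [-0.0015 -0.9679 -0.2513]
 [ 1.     -0.0014 -0.0005]] pos [-0.1418  0.0674  0.0006] 301.31534935469716
```

View pics/side0.png

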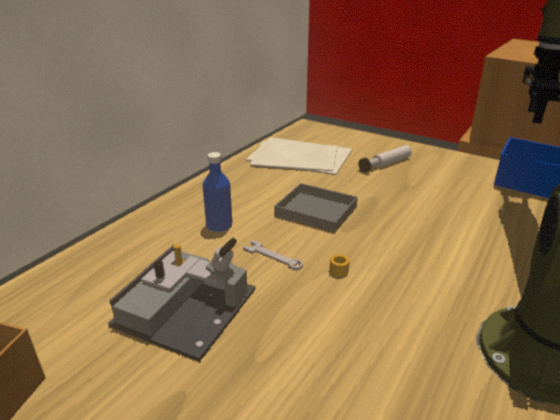

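Request:
{"fn": "step_arm", "kwargs": {
  "deltas": [
    [1, -0.06, 0.379, -0.253, 0],
    [1, -0.06, 0.379, -0.253, 0],
    [1, -0.06, 0.379, -0.253, 0],
    [1, -0.06, 0.379, -0.253, 0],
    [1, -0.06, 0.379, -0.253, 0],
    [1, -0.06, 0.379, -0.253, 0],
    [1, -0.06, 0.379, -0.253, 0],
    [1, -0.06, 0.379, -0.253, 0],
    [1, -0.06, 0.379, -0.253, 0],
    [1, -0.06, 0.379, -0.253, 0]
  ]
}}

```text
time_s: 2.35
tool_pos: [0.4588, -0.3009, 0.3012]
tool_rot: [-73.3, 89.9, -150.1]
force: [1.6, 0.2, -0.5]
grip_width: 0.0869
```

Request:
{"fn": "step_arm", "kwargs": {
  "deltas": [
    [1, 0.041, 0.204, -0.446, 4.8],
    [1, 0.041, 0.204, -0.446, 4.8],
    [1, 0.041, 0.204, -0.446, 4.8],
    [1, 0.041, 0.204, -0.446, 4.8],
    [1, 0.041, 0.204, -0.446, 4.8],
    [1, 0.041, 0.204, -0.446, 4.8],
    [1, 0.041, 0.204, -0.446, 4.8],
    [1, 0.041, 0.204, -0.446, 4.8],
    [1, 0.041, 0.204, -0.446, 4.8],
    [1, 0.041, 0.204, -0.446, 4.8],
    [1, 0.041, 0.204, -0.446, 4.8]
  ]
}}

```text
time_s: 3.72
tool_pos: [0.5568, 0.1785, 0.2604]
tool_rot: [-5.1, 89.9, -86.9]
force: [-0.5, -1.2, -0.1]
grip_width: 0.087
```

```bash
cat > c.py <<'E'
from h import *
import sys
o=monitor.get_obs(); print(o["tool_pos"],o["tool_rot"],o["qpos"])
m=camera_model("wrist"); im,d=read_camera("wrist"); save(sys.argv[1],im); P=cloud(m,d); np.savez(sys.argv[1]+".npz",im=im,P=P,d=d)
T=R.from_euler('xyz',o["tool_rot"],degrees=True).as_matrix(); print("jaw az",np.degrees(np.arctan2(T[1,2],T[0,2])))
for t in ["handle_top","keeper_knob","workpiece"]:
    for r in regions_of("wrist",t)[:2]:
        q=P[r["pixels"]&(d>0)]
        if len(q): print(t,round(r["p"],2),r["pixel"],len(q),"med",np.median(q,0),"lo",np.percentile(q,3,0),"hi",np.percentile(q,97,0))
Q=P[d>0]; s=(abs(Q[:,0]-.61)<.16)&(abs(Q[:,1]-.24)<.17); Q=Q[s]
for x0,x1,y0,y1,lo,hi in [(.63,.69,.16,.22,.088,.102),(.63,.68,.23,.28,.088,.102),(.51,.6,.12,.23,.12,.16)]:
    q=Q[(Q[:,0]>x0)&(Q[:,0]<x1)&(Q[:,1]>y0)&(Q[:,1]<y1)&(Q[:,2]>lo)&(Q[:,2]<hi)]
    if len(q): print(len(q),q.mean(0),np.ptp(q,0),cv2.minAreaRect((q[:,:2]*1000).astype(np.float32)))
for lo,hi in[(.047,.053),(.057,.063)]:
    q=Q[(Q[:,2]>lo)&(Q[:,2]<hi)]; print(lo,len(q),cv2.minAreaRect((q[:,:2]*1000).astype(np.float32)),np.median(q[:,2]))
E
python3 c.py w1
```

```text
[0.5568 0.1785 0.2604] [ -5.0792  89.9065 -86.8546] [  17.9087   14.6006  -45.3318   89.9155   10.5788   79.9155 -110.1379]
jaw az -81.77535435063017
handle_top 0.62 [281.6, 210.5] 882 med [0.5501 0.177  0.1325] lo [0.5406 0.157  0.1221] hi [0.557  0.1973 0.1357]
keeper_knob 0.97 [262.7, 102.0] 7145 med [0.647  0.2119 0.0587] lo [0.5912 0.1673 0.0571] hi [0.6916 0.266  0.0937]
workpiece 0.67 [281.1, 86.5] 637 med [0.662  0.1914 0.0492] lo [0.6535 0.1757 0.0472] hi [0.6744 0.2073 0.0965]
workpiece 0.36 [506.5, 39.7] 6985 med [ 0.7313 -0.0075  0.099 ] lo [ 0.7137 -0.0348  0.0108] hi [0.7609 0.0015 0.1381]
182 [0.663  0.1936 0.0953] [0.0131 0.0132 0.009 ] ((663.140625, 193.59422302246094), (13.332082748413086, 12.616165161132812), 7.1251020431518555)
285 [0.6543 0.2525 0.0942] [0.0164 0.0175 0.0092] ((654.4115600585938, 253.15113830566406), (17.28428077697754, 16.364622116088867), 83.39539337158203)
876 [0.5495 0.1771 0.1311] [0.0202 0.0445 0.0167] ((548.2781372070312, 177.0464630126953), (16.40355110168457, 43.886104583740234), 6.473149299621582)
0.047 7669 ((615.72607421875, 242.79904174804688), (157.7505340576172, 197.0477294921875), 8.049644470214844) 0.04872905984230069
0.057 7921 ((616.6025390625, 242.89349365234375), (167.0491485595703, 196.0941619873047), 7.849559783935547) 0.05885015686112888
```

View pics/w1.png

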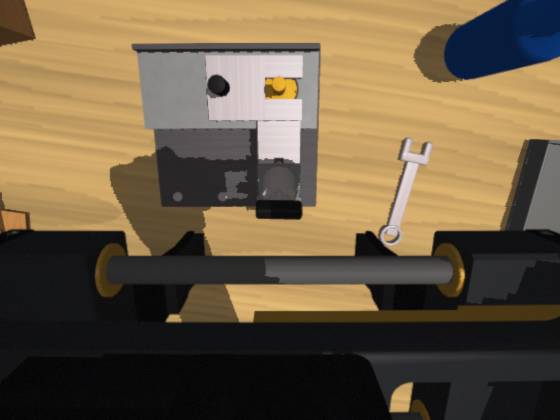

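```bash
cat > d.py <<'E'
from h import *
z=np.load("w1.npz"); Q=z["P"][z["d"]>0]
q=Q[(Q[:,0]>.51)&(Q[:,0]<.6)&(Q[:,1]>.12)&(Q[:,1]<.23)&(Q[:,2]>.112)&(Q[:,2]<.16)]+[0,0,.0012]
J=R.from_euler('z',8.1,degrees=True).as_matrix()
j=q@J; s,c=np.sin(np.radians(25)),np.cos(np.radians(25))
a=j@[-s,0,c]; x=j@[c,0,s]
for n,v in(("a",a),("x'",x),("y",j[:,1])): print(n,np.percentile(v,[1,3,10,25,50,75,90,97,99]))
h,e=np.histogram(a,20);print(h,e[[0,-1]]); h,e=np.histogram(x,20);print(h,e[[0,-1]])
E
python3 d.py
```

```text
a [-0.1464 -0.145  -0.1432 -0.1385 -0.1227 -0.1166 -0.1158 -0.1154 -0.1151]
x' [0.5634 0.5645 0.5669 0.5713 0.5736 0.5745 0.5808 0.5842 0.5849]
y [0.0772 0.0783 0.0821 0.0884 0.0978 0.1075 0.1136 0.1176 0.1191]
[ 12  32  84  76  86  11   6   3   5  21  45  47  52  54  51  48  61  65
 178 254] [-0.148  -0.1147]
[ 13  34  30  46  42  48  51  76 134 361 115  17  22  29  37  32  33  28
  31  12] [0.5623 0.5862]
```

Request:
{"fn": "step_arm", "kwargs": {
  "deltas": [
    [1, 0.05, -0.0087, 0, 0],
    [1, 0.09, -0.0087, 0, 0],
    [1, 0.11, -0.0087, 0, 0],
    [1, 0.1254, -0.0087, 0, 0],
    [1, 0.1254, -0.0087, 0, 0],
    [1, 0.1254, -0.0087, 0, 0]
  ],
  "newtons": 40
}}

```text
time_s: 4.68
tool_pos: [0.5484, 0.1808, 0.1364]
tool_rot: [98.5, 89.9, 17.0]
force: [0.2, -0.2, -0.4]
grip_width: 0.0871
```

Request:
{"fn": "step_arm", "kwargs": {
  "deltas": [
    [1, 0.001, -0.0005, 0.0036, 0],
    [1, 0.001, -0.0005, 0.0036, 0],
    [1, 0.001, -0.0005, 0.0036, 0]
  ]
}}

```text
time_s: 5.05
tool_pos: [0.5477, 0.1766, 0.1344]
tool_rot: [74.7, 90.0, -6.9]
force: [0.3, 1.2, -0.0]
grip_width: 0.0865
```

Run:
```python
from h import *
o=monitor.get_obs(); print(o["tool_pos"],o["tool_rot"]); T=R.from_euler('xyz',o["tool_rot"],degrees=True).as_matrix(); print(T,np.degrees(np.arctan2(T[1,2],T[0,2])))
im,d=read_camera("wrist"); save("w2",im)
a,_=read_camera("side"); save("s2",cv2.resize(a[180:340,100:300],None,fx=3,fy=3))
```

```text
[0.5477 0.1766 0.1344] [74.6807 89.9706 -6.8528]
[[ 0.0005  0.9891  0.1472]
 [-0.0001  0.1472 -0.9891]
 [-1.      0.0005  0.0001]] -81.53350849917501
```

View pics/s2.png

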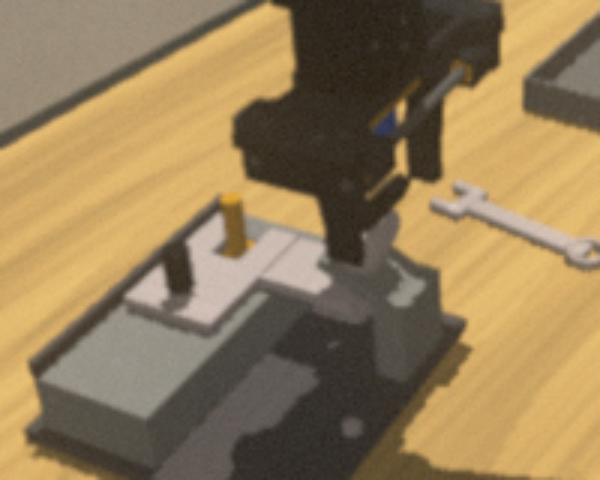

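Request:
{"fn": "step_arm", "kwargs": {
  "deltas": [
    [-1, 0, 0, 0, 0],
    [-1, 0, 0, 0, 0],
    [-1, 0, 0, 0, 0],
    [-1, 0, 0, 0, 0],
    [-1, 0, 0, 0, 0],
    [-1, 0, 0, 0, 0],
    [-1, 0, 0, 0, 0],
    [-1, 0, 0, 0, 0]
  ],
  "newtons": 45
}}

```text
time_s: 6.15
tool_pos: [0.5473, 0.1773, 0.1342]
tool_rot: [-171.4, 90.0, 107.1]
force: [-0.9, 1.9, 0.2]
grip_width: 0.0437
```

Request:
{"fn": "step_arm", "kwargs": {
  "deltas": [
    [-1, -0.005, -0.0023, 0, 0],
    [-1, -0.01, -0.0047, 0, 0],
    [-1, -0.015, -0.007, 0, 0],
    [-1, -0.0199, -0.0093, 0, 0],
    [-1, -0.0199, -0.0093, 0, 0],
    [-1, -0.0199, -0.0093, 0, 0]
  ]
}}

```text
time_s: 6.9
tool_pos: [0.5384, 0.1759, 0.1534]
tool_rot: [147.0, 89.9, 65.5]
force: [4.5, 5.4, -8.1]
grip_width: 0.0435
```

Request:
{"fn": "step_arm", "kwargs": {
  "deltas": [
    [-1, -0.001, -0.0004, 0, -6],
    [-1, -0.001, -0.0004, 0, -12],
    [-1, -0.001, -0.0004, 0, -18],
    [-1, -0.001, -0.0004, 0, -24],
    [-1, -0.001, -0.0004, 0, -30],
    [-1, -0.001, -0.0004, 0, -36],
    [-1, -0.001, -0.0004, 0, -42],
    [-1, -0.001, -0.0004, 0, -42]
  ]
}}

```text
time_s: 7.9
tool_pos: [0.5392, 0.173, 0.1548]
tool_rot: [-12.3, 89.8, -52.0]
force: [4.8, -1.2, -6.5]
grip_width: 0.0444
```

```bash
cat > e.py <<'E'
from h import *
import sys
n=sys.argv[1]
o=monitor.get_obs(); T=R.from_euler('xyz',o["tool_rot"],degrees=True).as_matrix(); print(o["tool_pos"],o["force"],o["wrist_torque"],o["grip_width"],"az",np.degrees(np.arctan2(T[1,2],T[0,2])),o["qpos"][[4,6]])
a,_=read_camera("side"); b,_=read_camera("scene")
f=lambda i:cv2.resize(i,(390,390),interpolation=cv2.INTER_CUBIC)
save(n,np.hstack([f(a[190:320,140:270]),f(b[100:230,320:450])]))
E
python3 e.py s3
```

```text
[0.5392 0.173  0.1548] [ 4.8335 -1.2192 -6.4622] [-0.7754 -1.5521 -0.2272] 0.044430861808301136 az -39.687910174182036 [ 15.6331 -72.1728]
```

View pics/s3.png

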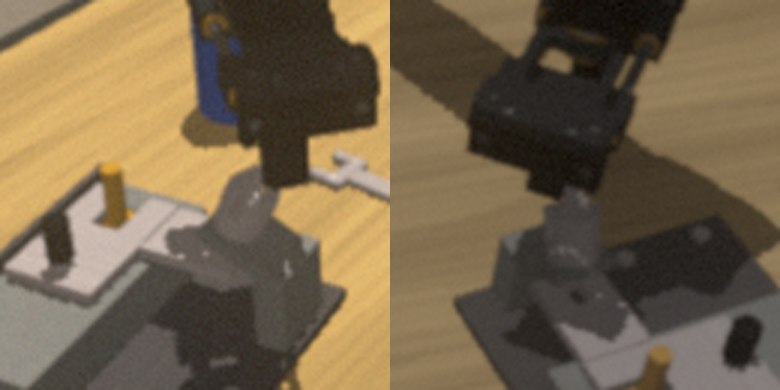

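Request:
{"fn": "step_arm", "kwargs": {
  "deltas": [
    [-1, 0, 0.0015, -0.002, -6],
    [-1, 0, 0.0015, -0.002, -12],
    [-1, 0, 0.0015, -0.002, -18],
    [-1, 0, 0.0015, -0.002, -24],
    [-1, 0, 0.0015, -0.002, -30],
    [-1, 0, 0.0015, -0.002, -36],
    [-1, 0, 0.0015, -0.002, -42],
    [-1, 0, 0.0015, -0.002, -42]
  ]
}}

```text
time_s: 9.0
tool_pos: [0.5415, 0.1733, 0.1555]
tool_rot: [-34.2, 89.5, -32.0]
force: [10.2, -5.5, -5.9]
grip_width: 0.0436
```

```bash
python3 e.py s4
```

```text
[0.5415 0.1733 0.1555] [10.1862 -5.4711 -5.9265] [-1.3812 -2.7123 -0.1397] 0.04360011992009646 az 2.185291905874431 [ 19.8384 -33.4019]
```

View pics/s4.png

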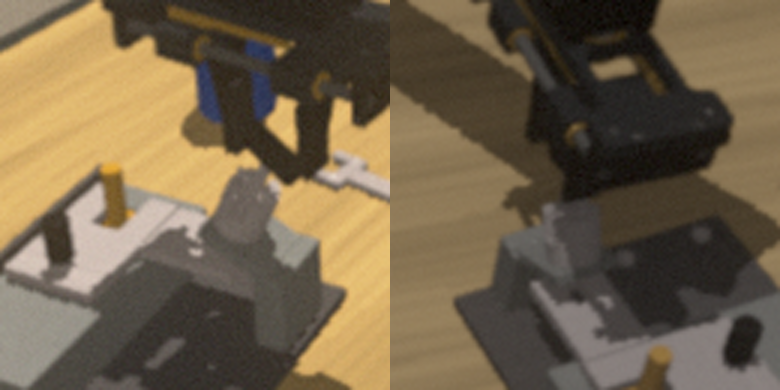

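Request:
{"fn": "step_arm", "kwargs": {
  "deltas": [
    [-1, 0.002, 0, 0.001, 0],
    [-1, 0.004, 0, 0.002, 0],
    [-1, 0.0065, 0.0003, 0.003, 0],
    [-1, 0.0065, 0.0003, 0.003, 0]
  ]
}}

```text
time_s: 9.6
tool_pos: [0.5426, 0.1741, 0.152]
tool_rot: [-69.6, 89.5, -67.4]
force: [-1.4, -9.4, 17.8]
grip_width: 0.0438
```

Run:
```python
from h import *
o=monitor.get_obs(); print(o["tool_pos"],o["force"],o["grip_width"])
```

```text
[0.5426 0.1741 0.152 ] [-1.3616 -9.4412 17.8406] 0.04383841133993402
```

Request:
{"fn": "step_arm", "kwargs": {
  "deltas": [
    [-1, -0.003, 0, -0.001, 0],
    [0.2, -0.003, 0, -0.001, 0],
    [1, -0.003, 0, -0.001, 0],
    [1, -0.003, 0, -0.001, 0],
    [1, -0.003, 0, -0.001, 0],
    [1, -0.003, 0, -0.001, 0]
  ]
}}

```text
time_s: 10.35
tool_pos: [0.539, 0.1784, 0.1515]
tool_rot: [176.8, 90.0, 179.3]
force: [-0.8, -0.6, -0.6]
grip_width: 0.0829
```

```bash
cat > f.py <<'E'
from h import *
import sys
o=monitor.get_obs(); T=R.from_euler('xyz',o["tool_rot"],degrees=True).as_matrix(); print(o["tool_pos"],o["force"],o["grip_width"],"az",np.degrees(np.arctan2(T[1,2],T[0,2])))
J=R.from_euler('z',8.1,degrees=True).as_matrix(); s,c=np.sin(np.radians(25)),np.cos(np.radians(25))
for cn in sys.argv[1:]:
    m=camera_model(cn); im,d=read_camera(cn); P=cloud(m,d); rs=regions_of(cn,"handle_top")
    for r in rs[:1]:
        q=P[r["pixels"]&(d>0)]; j=q@J; a=j@[-s,0,c]; x=j@[c,0,s]; y=j[:,1]
        print(cn,r["p"],len(q)); 
        for n,v in (("a",a),("x",x),("y",y)): print(n,np.percentile(v,[3,25,50,75,97]))
        t=a>np.percentile(a,97)-.003; print("top pts",t.sum(),"turn",cv2.minAreaRect(np.c_[x,y][t].astype(np.float32)*1000), cv2.fitLine(np.c_[x,y][t].astype(np.float32),cv2.DIST_L2,0,.01,.01).ravel())
E
python3 f.py wrist side scene
```

```text
[0.539  0.1784 0.1515] [-0.7518 -0.5841 -0.5994] 0.08293693114347692 az 2.503068343945967
wrist 0.82 1261
a [-0.1415 -0.1166 -0.111  -0.1051 -0.1021]
x [0.5491 0.5562 0.5639 0.5744 0.5837]
y [0.0961 0.1017 0.1034 0.1051 0.1071]
top pts 318 turn ((561.0410766601562, 105.06121826171875), (28.841825485229492, 6.245658874511719), 3.4381768703460693) [ 0.9988 -0.048   0.5578  0.1042]
side 0.78 271
a [-0.1417 -0.1137 -0.1065 -0.1028 -0.1009]
x [0.5482 0.5579 0.5681 0.5791 0.589 ]
y [0.0928 0.0989 0.1015 0.1042 0.1068]
top pts 98 turn ((568.36865234375, 98.2052993774414), (12.375748634338379, 41.034912109375), 83.85269165039062) [ 0.9868 -0.1619  0.5682  0.099 ]
scene 0.7 131
a [-0.1898 -0.1164 -0.1103 -0.1035 -0.0757]
x [0.4092 0.5564 0.5724 0.5847 0.6473]
y [0.0543 0.0893 0.0918 0.0942 0.1769]
top pts 7 turn ((646.1982421875, 54.76382827758789), (1.3795233964920044, 26.809329986572266), 81.19657897949219) [ 0.9904 -0.1381  0.6481  0.0547]
```

Request:
{"fn": "step_arm", "kwargs": {
  "deltas": [
    [1, -0.04, 0, 0, 0],
    [1, -0.08, 0, 0, 0],
    [0.15, -0.08, 0.0693, 0.1185, 10],
    [0.15, -0.08, 0.0693, 0.1185, 20],
    [0.15, -0.08, 0.0693, 0.1185, 30],
    [0.15, -0.08, 0.0693, 0.1185, 40],
    [0.15, -0.08, 0.0693, 0.1185, 50],
    [0.15, -0.08, 0.0693, 0.1185, 60],
    [0.15, -0.08, 0.0693, 0.1185, 70],
    [0.15, -0.08, 0.0693, 0.1185, 80],
    [0.15, -0.08, 0.0693, 0.1185, 84.4],
    [0.15, -0.08, 0.0693, 0.1185, 84.4]
  ]
}}

```text
time_s: 12.15
tool_pos: [0.6547, 0.2525, 0.2314]
tool_rot: [-50.3, 90.0, -132.1]
force: [0.4, 0.9, -0.4]
grip_width: 0.0499
```

```bash
cat >> c.py <<'E'
print(regions_of("wrist","handle_top")[:1] and 1)
E
python3 c.py w3; python3 f.py side
```

```text
[0.6547 0.2525 0.2314] [ -50.2509   89.9772 -132.1167] [   3.6009   30.0571  -39.9385   74.3497   18.9444   82.1883 -116.8736]
jaw az -81.86576106393333
keeper_knob 0.91 [312.9, 201.9] 6081 med [0.6541 0.2184 0.0586] lo [0.6038 0.1686 0.0558] hi [0.6927 0.2675 0.0941]
workpiece 0.7 [338.2, 188.3] 608 med [0.6655 0.196  0.0558] lo [0.6529 0.1761 0.0476] hi [0.6721 0.2056 0.0965]
189 [0.6637 0.1945 0.095 ] [0.0133 0.0135 0.009 ] ((663.223876953125, 194.0697784423828), (13.311346054077148, 13.24402904510498), 3.8892714977264404)
273 [0.6554 0.2533 0.0942] [0.0174 0.0173 0.0087] ((655.0047607421875, 253.24826049804688), (16.858516693115234, 16.805200576782227), 55.745819091796875)
0.047 6927 ((613.4215087890625, 242.37918090820312), (173.38427734375, 196.6800079345703), 7.948998928070068) 0.04861564267403712
0.057 6654 ((608.7180786132812, 241.1788787841797), (183.1697235107422, 196.7144775390625), 8.28115463256836) 0.058766082906546446
[]
[0.6547 0.2524 0.2314] [-0.1349  0.3484  1.0469] 0.049884676200214646 az -81.87819735392735
side 0.69 266
a [-0.1419 -0.1138 -0.1067 -0.1028 -0.1007]
x [0.5488 0.5585 0.5688 0.5799 0.589 ]
y [0.0928 0.0984 0.1014 0.104  0.1071]
top pts 92 turn ((568.7382202148438, 98.72415924072266), (12.136061668395996, 42.11899948120117), 78.6468276977539) [ 0.9802 -0.1981  0.5688  0.0993]
```

View pics/w3.png

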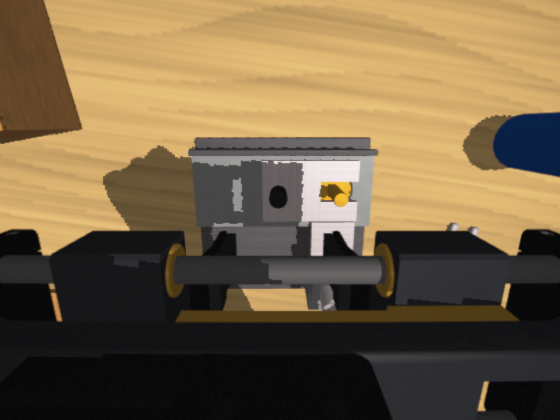

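Request:
{"fn": "step_arm", "kwargs": {
  "deltas": [
    [0.15, 0.05, 0, 0, 0],
    [0.15, 0.1, 0, 0, 0],
    [0.15, 0.13, 0, 0, 0],
    [0.15, 0.1464, 0, 0, 0],
    [0.15, 0.1464, 0, 0, 0],
    [0.15, 0.1464, 0, 0, 0],
    [-1, 0.1464, 0, 0, 0],
    [-1, 0.1464, 0, 0, 0],
    [-1, 0.1464, 0, 0, 0],
    [-1, 0.1464, 0, 0, 0],
    [-1, 0.1464, 0, 0, 0]
  ],
  "newtons": 15
}}

```text
time_s: 13.88
tool_pos: [0.6546, 0.2538, 0.0853]
tool_rot: [160.6, 89.9, 78.8]
force: [0.6, 3.4, -1.0]
grip_width: 0.0175
```

Request:
{"fn": "step_arm", "kwargs": {
  "deltas": [
    [-1, 0, 0, -0.008, 0],
    [-1, 0, 0, -0.018, 0],
    [-1, 0, 0, -0.03, 0],
    [-1, 0, 0, -0.042, 0],
    [-1, 0, 0, -0.052, 0],
    [-1, 0, 0, -0.059, 0],
    [-1, 0, 0, -0.063, 0],
    [-1, 0, 0, -0.065, 0],
    [-1, 0, 0, -0.066, 0],
    [-1, 0, 0, -0.066, 0]
  ]
}}

```text
time_s: 15.12
tool_pos: [0.6454, 0.3178, 0.0852]
tool_rot: [-131.1, 90.0, 147.0]
force: [-2.3, -1.2, 4.5]
grip_width: 0.0176
```

Request:
{"fn": "step_arm", "kwargs": {
  "deltas": [
    [-1, 0, 0, -0.001, 0],
    [-1, 0, 0, -0.002, 0],
    [-1, 0, 0, -0.003, 0],
    [-1, 0, 0, -0.003, 0]
  ]
}}

```text
time_s: 15.62
tool_pos: [0.6453, 0.3184, 0.0852]
tool_rot: [-18.3, 89.8, -100.3]
force: [-2.5, -6.4, 8.1]
grip_width: 0.0176
```

Request:
{"fn": "step_arm", "kwargs": {
  "deltas": [
    [-1, 0, 0, 0.002, 0],
    [0.15, 0, 0, 0.002, 0],
    [0.15, 0, 0, 0.002, 0],
    [0.15, 0, 0, 0.002, 0],
    [0.15, -0.05, 0, 0.002, 0],
    [0.15, -0.1, 0, 0.002, 0],
    [0.15, -0.1, 0.0004, 0.06, 0],
    [0.15, -0.1, 0.0004, 0.1275, 0],
    [0.15, -0.1, 0.0004, 0.1275, 0],
    [0.15, -0.1, 0.0004, 0.1275, 0],
    [0.15, -0.1, 0.0004, 0.1275, 0]
  ]
}}

```text
time_s: 17.0
tool_pos: [0.6625, 0.1973, 0.1851]
tool_rot: [-174.1, 89.9, 104.2]
force: [-0.0, 0.2, 0.6]
grip_width: 0.0502
```

```bash
cat > g.py <<'E'
from h import *
import sys
o=monitor.get_obs(); print(o["tool_pos"],o["tool_rot"],o["force"])
T=R.from_euler('xyz',o["tool_rot"],degrees=True).as_matrix(); print("jaw az",np.degrees(np.arctan2(T[1,2],T[0,2])))
m=camera_model("wrist"); im,d=read_camera("wrist"); save(sys.argv[1],im); P=cloud(m,d)
Q=P[d>0]
for n,x0,x1,y0,y1,lo,hi in [("stem",.63,.69,.16,.22,.086,.102),("knob",.62,.68,.29,.34,.086,.102)]:
    q=Q[(Q[:,0]>x0)&(Q[:,0]<x1)&(Q[:,1]>y0)&(Q[:,1]<y1)&(Q[:,2]>lo)&(Q[:,2]<hi)]
    if len(q): print(n,len(q),cv2.minAreaRect((q[:,:2]*1000).astype(np.float32)))
E
python3 g.py w4; python3 f.py side
```

```text
[0.6625 0.1973 0.1851] [-174.1015   89.907   104.1626] [-0.007   0.1698  0.6316]
jaw az -81.73595600843043
stem 261 ((663.0580444335938, 193.88760375976562), (13.711955070495605, 13.113856315612793), 6.023637771606445)
knob 435 ((645.674560546875, 317.21575927734375), (16.649311065673828, 17.23760414123535), 86.19305419921875)
[0.6625 0.1973 0.1851] [ 0.1063  1.0048 -0.1838] 0.050029825412944394 az -81.71657599558776
side 0.51 222
a [-0.1263 -0.1117 -0.1058 -0.1026 -0.1008]
x [0.548  0.5568 0.5653 0.5765 0.5867]
y [0.0954 0.0995 0.1022 0.1042 0.1067]
top pts 89 turn ((567.8993530273438, 99.56893920898438), (11.074514389038086, 39.77039337158203), 80.17463684082031) [ 0.9908 -0.1356  0.5669  0.0997]
```

View pics/w4.png

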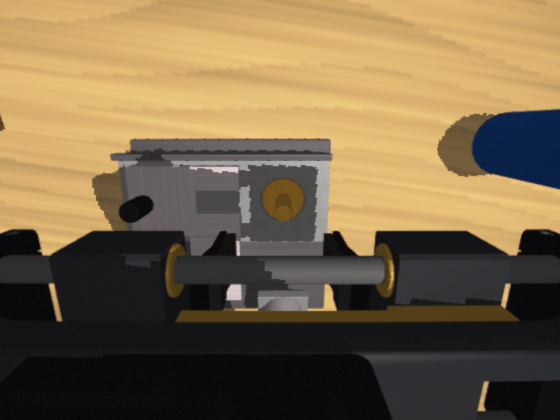

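Request:
{"fn": "step_arm", "kwargs": {
  "deltas": [
    [0.15, 0.04, 0.0001, 0.0035, 0],
    [0.15, 0.08, 0.0001, 0.0035, 0],
    [0.15, 0.1, 0.0001, 0.0035, 0],
    [0.15, 0.107, 0.0001, 0.0035, 0],
    [0.15, 0.107, 0.0001, 0.0035, 0],
    [0.15, 0.107, 0.0001, 0.0035, 0],
    [0.15, 0.107, 0.0001, 0.0035, 0]
  ]
}}

```text
time_s: 18.02
tool_pos: [0.6647, 0.1914, 0.0795]
tool_rot: [92.5, 89.9, 10.6]
force: [0.2, 0.5, 0.1]
grip_width: 0.0501
```

Request:
{"fn": "step_arm", "kwargs": {
  "deltas": [
    [0.15, 0.001, -0.0012, -0.0027, 0],
    [0.15, 0.001, -0.0012, -0.0027, 0],
    [0.15, 0.001, -0.0012, -0.0027, 0]
  ]
}}

```text
time_s: 18.4
tool_pos: [0.6623, 0.1937, 0.0771]
tool_rot: [-23.1, 90.0, -105.1]
force: [-0.0, -0.6, 0.3]
grip_width: 0.05
```

Request:
{"fn": "step_arm", "kwargs": {
  "deltas": [
    [-1, 0, 0.0005, 0, 0],
    [-1, 0, 0.0005, 0, 0],
    [-1, 0, 0.0005, 0, 0],
    [-1, 0, 0.0005, 0, 0],
    [-1, 0, 0.0005, 0, 0],
    [-1, 0, 0.0005, 0, 0]
  ],
  "newtons": 30
}}

```text
time_s: 19.15
tool_pos: [0.6628, 0.1939, 0.077]
tool_rot: [-152.6, 90.0, 125.5]
force: [0.6, 0.7, -0.9]
grip_width: 0.0135
```

Gripped on the 14 mm stem; lifting straight up.

Request:
{"fn": "step_arm", "kwargs": {
  "deltas": [
    [-1, -0.004, 0, 0, 0],
    [-1, -0.009, 0, 0, 0],
    [-1, -0.015, 0, 0, 0],
    [-1, -0.022, 0, 0, 0],
    [-1, -0.03, 0, 0, 0],
    [-1, -0.045, 0, 0, 0],
    [-1, -0.08, 0, 0, 0],
    [-1, -0.12, 0, 0, 0],
    [-1, -0.12, 0, 0, 0]
  ]
}}

```text
time_s: 20.27
tool_pos: [0.665, 0.1951, 0.2025]
tool_rot: [99.2, 89.5, 17.3]
force: [-0.2, 1.2, -2.3]
grip_width: 0.0129
```

Request:
{"fn": "step_arm", "kwargs": {
  "deltas": [
    [-1, 0, -0.02, 0.05, 0],
    [-1, 0, -0.04, 0.1, 0],
    [-1, 0, -0.06, 0.15, 0],
    [-1, 0, -0.08, 0.2, 0],
    [-1, 0, -0.1, 0.25, 0],
    [-1, 0, -0.115, 0.3, 0],
    [-1, 0, -0.13, 0.35, 0],
    [-1, 0, -0.14, 0.385, 0],
    [-1, 0, -0.146, 0.4024, 0],
    [-1, 0, -0.146, 0.4024, 0],
    [-1, 0, -0.146, 0.4024, 0]
  ]
}}

```text
time_s: 21.65
tool_pos: [0.5755, -0.2223, 0.197]
tool_rot: [165.4, 89.9, 83.7]
force: [0.1, 0.4, -3.1]
grip_width: 0.0132
```

Run:
```python
from h import *
o=monitor.get_obs(); print(o["tool_pos"],o["force"],o["grip_width"])
m=camera_model("side"); a,d=read_camera("side"); P=cloud(m,d)
save("s5",np.hstack([cv2.resize(a[100:260,220:420],(480,384)),cv2.resize(read_camera("wrist")[0],(320,384))]))
for r in regions_of("side","workpiece")[:2]:
    q=P[r["pixels"]&(d>0)]; print(r["p"],np.median(q,0),np.percentile(q,2,0),np.percentile(q,98,0))
```

```text
[ 0.5755 -0.2223  0.197 ] [ 0.1261  0.3732 -3.0558] 0.013196128536083741
0.49 [ 0.5712 -0.2114  0.1641] [ 0.5564 -0.5574  0.0102] [ 0.7202 -0.2022  0.1739]
0.16 [0.6285 0.272  0.059 ] [0.5555 0.2253 0.0503] [0.6853 0.335  0.0941]
```

View pics/s5.png

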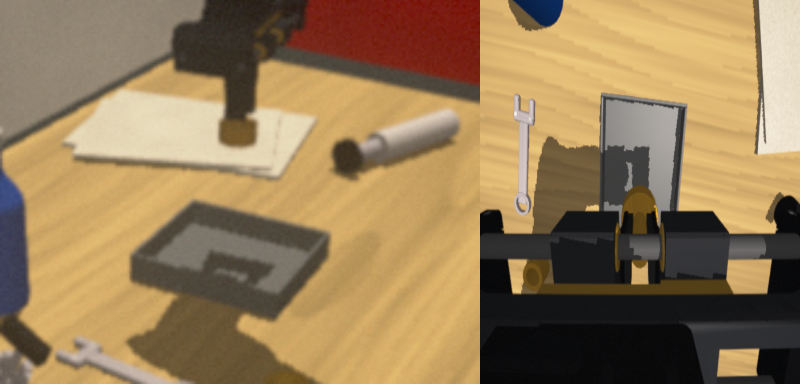

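Request:
{"fn": "step_arm", "kwargs": {
  "deltas": [
    [-1, 0.04, 0, 0, 0],
    [-1, 0.08, 0, 0, 0],
    [-1, 0.11, 0, 0, 0],
    [-1, 0.128, 0, 0, 0],
    [-1, 0.136, 0, 0, 0],
    [-1, 0.137, 0, 0, 0],
    [-1, 0.137, 0, 0, 0],
    [-1, 0.137, 0, 0, 0]
  ]
}}

```text
time_s: 22.8
tool_pos: [0.5756, -0.2255, 0.0613]
tool_rot: [52.1, 89.9, -29.8]
force: [-0.2, 0.4, -3.8]
grip_width: 0.0133
```

Request:
{"fn": "step_arm", "kwargs": {
  "deltas": [
    [-1, 0.0015, 0, 0, 0],
    [-1, 0.003, 0, 0, 0],
    [-1, 0.0045, 0, 0, 0],
    [-1, 0.006, 0, 0, 0],
    [-1, 0.007, 0, 0, 0],
    [-1, 0.008, 0, 0, 0],
    [-1, 0.008, 0, 0, 0]
  ]
}}

```text
time_s: 23.68
tool_pos: [0.5749, -0.2252, 0.052]
tool_rot: [-91.6, 90.0, -173.5]
force: [-0.6, 0.1, -3.0]
grip_width: 0.0129
```

Request:
{"fn": "step_arm", "kwargs": {
  "deltas": [
    [-1, 0.0005, 0, 0, 0],
    [-1, 0.001, 0, 0, 0],
    [-1, 0.0015, 0, 0, 0],
    [-1, 0.0015, 0, 0, 0]
  ]
}}

```text
time_s: 24.18
tool_pos: [0.575, -0.2252, 0.051]
tool_rot: [8.2, 90.0, -73.7]
force: [-1.7, -0.6, 0.7]
grip_width: 0.0133
```

Request:
{"fn": "step_arm", "kwargs": {
  "deltas": [
    [-0.6, 0, 0, 0, 0],
    [-0.4, 0, 0, 0, 0],
    [0, 0, 0, 0, 0],
    [0.15, 0, 0, 0, 0],
    [0.15, 0, 0, 0, 0],
    [0.15, 0, 0, 0, 0],
    [0.15, -0.03, 0, 0, 0],
    [0.15, -0.08, 0, 0, 0],
    [0.15, -0.13, 0, 0, 0],
    [0.15, -0.18, 0, 0, 0],
    [0.15, -0.18, 0, 0, 0]
  ]
}}

```text
time_s: 25.55
tool_pos: [0.5775, -0.2257, 0.2359]
tool_rot: [57.4, 89.5, -24.5]
force: [-0.3, 0.3, -0.1]
grip_width: 0.0499
```

```bash
python3 - <<'E'
from h import *
o=monitor.get_obs(); print(o["tool_pos"],o["force"],o["grip_width"])
m=camera_model("side"); a,d=read_camera("side"); P=cloud(m,d)
b,_=read_camera("scene"); save("fin",np.hstack([cv2.resize(a[100:380,100:420],(400,350)),cv2.resize(b[120:330,100:500],(400,350))]))
q=P[d>0].reshape(-1,3); q=q[(abs(q[:,0]-.575)<.06)&(abs(q[:,1]+.225)<.05)&(q[:,2]>.012)]
for lo,hi in((.015,.025),(.03,.06),(.06,.08)): s=q[(q[:,2]>lo)&(q[:,2]<hi)]; print(lo,len(s),s.mean(0) if len(s) else 0)
print("max z",q[:,2].max())
for t in ["spray_bottle","spanner","bush"]:
    for r in regions_of("side",t)[:1]: print(t,r["p"],r["pixel"],np.median(P[r["pixels"]&(d>0)],0))
E
python3 f.py side scene
```

```text
[ 0.5775 -0.2257  0.2359] [-0.325   0.2629 -0.1382] 0.04993080105003561
0.015 92 [ 0.5719 -0.2188  0.0217]
0.03 60 [ 0.574  -0.2219  0.0446]
0.06 28 [ 0.5742 -0.2227  0.0676]
max z 0.5153603137412066
spray_bottle 0.57 [212.1, 198.7] [ 0.7322 -0.0143  0.092 ]
spanner 0.71 [274.3, 255.1] [0.5583 0.0112 0.0065]
bush 0.73 [337.6, 262.2] [ 0.4103 -0.0121  0.0211]
[ 0.574  -0.2251  0.2288] [ 0.6786  0.3407 -0.1265] 0.049906235999847615 az -81.9199539876881
side 0.8 269
a [-0.1409 -0.1134 -0.1066 -0.1024 -0.1007]
x [0.5484 0.5573 0.5669 0.5787 0.588 ]
y [0.0938 0.0991 0.1016 0.104  0.1065]
top pts 91 turn ((569.01953125, 99.42134094238281), (12.07412052154541, 40.90743637084961), 83.01972198486328) [ 0.9848 -0.1736  0.569   0.099 ]
scene 0.62 175
a [-0.1425 -0.1148 -0.1077 -0.1028 -0.1011]
x [0.5467 0.561  0.5738 0.5868 0.5896]
y [0.088  0.0905 0.093  0.0959 0.1029]
top pts 58 turn ((569.2063598632812, 96.06495666503906), (11.091813087463379, 42.088111877441406), 79.23249816894531) [ 0.9846 -0.1747  0.5698  0.0953]
```

View pics/fin.png

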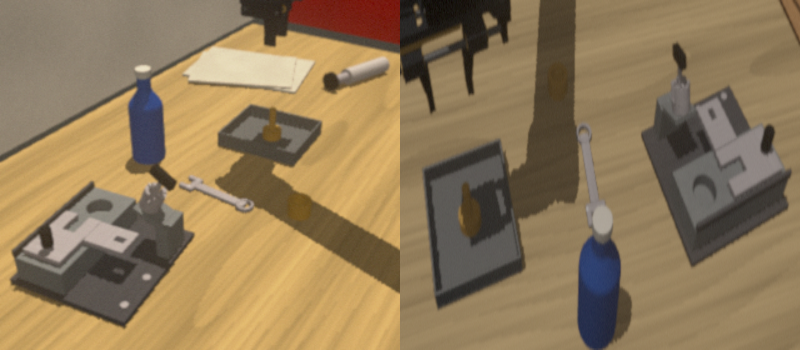

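```bash
python3 -c "
from cell import env; print(env.sign_off())"
```

```text
the job is handed in; nothing more can be done
None
```

The jig is unloaded and the job is handed in, at about 26 s of the 70 s allowed.

- **Plunger:** I gripped the T-handle by its ends, pulled it about 22 mm along its axis and turned it about 84° counter-clockwise. I then lowered it into its recess and let go. The last depth checks put it 15 mm out, with the bar turned about 80°, inside the 70–100° recess window.
- **Keeper:** it slid about 65 mm, until it stopped moving and the push force rose against the stop. The last pictures show it still open.
- **Workpiece:** I lifted it straight out by its stem and lowered it in small steps until the force showed contact. It now stands upright near the middle of the tray, and the gripper is well clear of it.
- **Bystanders:** the spray bottle, spanner and bush measured within a few millimetres of where they started. The spanner's middle read 8 mm different along x, but its place in the picture moved only about 2 pixels, so I put that down to a different part of it being visible.

**Limits of the checks:** the arm's measured position was often 2–4 mm off the commanded one, so I corrected before gripping the handle and the stem. The handle slipped a little between the pads while turning. The scene camera's angle reading for the bar was poor once, right after release, but agreed with the side camera at the end.

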